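Uncover the reference tile and hold it flush with the spacer

TASK

Lift the loose black dust cap off the white reference tile and set it, without dropping it, in the blue dish. Then take the orange spacer from its stand, slide its blade down into the gap between the tile and the aluminium fence at the one half where that gap is wide enough (do not force it at the narrow half), and push the tile with it until the tile lies flush against the blue rail. Finish while still holding the spacer pressed against the tile, so that the tile stays firmly against the rail, and leave the other things on the worktop where they are.

Things in the scene. Friction and masses are not known exactly. Their poses are not given: they have to be found in the camera images.
- nest: fixed dark base plate of the tile nest, 134 (x) x 130 (y) x 8 mm, origin on the underside; tile, rail and fences stand on its upper face, 8 mm above the origin. Its +y axis points from the fences across the tile to the blue rail. Rail and fences always have the nest's yaw; two 12 mm high end stops keep the tile within a few mm along x
- rail: fixed blue rail, 110 x 14 x 22 mm, along the nest's x. Origin at the foot of the middle of its straight contact face; that face is the plane y = 0 of this frame and looks to -y, towards the tile; the rail body lies on the +y side. Rail, fences and tile are rigid: nothing springs, so only the arm's own push keeps the tile pressed
- fence_thin: fixed aluminium fence block 44 (x) x 14 (y) x 20 mm: the half with the WIDE gap. Origin at the foot of its face towards the tile, midway along it; that face is the plane y = 0 and looks to +y. It stands 86 mm from the rail's face, so there are 16 mm between it and the tile when the tile is flush with the rail (12 to 14 mm at the start)
- fence_thick: fixed aluminium fence block 44 (x) x 24 (y) x 20 mm, beside the other fence block, 46 mm from it along x (either way round): the half with the NARROW gap. Same origin line, but its face towards the tile is at y = +10 mm of this frame, so the gap to the tile is 2 to 4 mm at the start and 6 mm at most: the 8 mm spacer cannot enter
- tile_mid (a point): white ceramic tile, 90 (x) x 70 (y) x 20 mm, 0.14 to 0.28 kg, loose on the nest's plate, its top 28 mm above the worktop; this point is the slab's centre, 10 mm above its underside; axes along its edges. Starts 2 to 4 mm short of the rail; flush: centre 35 mm from the rail's face. On top a round window boss, 33 mm in diameter, 6 mm high, 8 mm from the middle towards the rail
- cap_mid (a point): loose black round dust cap, 48 mm in diameter, 14 mm high, open below, with a knob on top 20 mm in diameter and 20 mm high (34 mm in all; red dot on the knob). This point is on its axis, 17 mm above its lower rim, 3 mm above the foot of the knob. It starts on the tile's top, over the window boss with 3 mm play all round, its rim resting on the tile; it lifts straight off
- dish_floor (a point): fixed round blue dish that holds the cap: this point is the centre of its flat inner floor, 4 mm above the worktop; inner diameter about 64 mm, outer 74 mm, rim 12 mm above the worktop
- stand: fixed grey stand of the spacer, foot 56 (x) x 50 (y) x 8 mm, with a pocket block on it 44 x 27 mm, top 28 mm above the worktop; pocket 32 (x) x 11 (y) mm, 20 mm deep; origin on the underside, on the pocket's axis
- spacer_mid (a point): orange spacer, 62 mm tall, upright (z up). Blade 28 (x) x 8 (y) mm, 17 mm long, lowest 4 mm only 24 x 5; above it a handle 28 (x) x 14 (y) x 45 mm with 3 mm shoulders to both y sides. This point: its centre, 31 mm above the tip, 14 above the shoulders. Hangs by the shoulders in the stand's pocket, parallel to it. In the gap the shoulders rest on fence and tile, tip 3 mm off the plate
- timer: white bench timer, 62 x 62 x 20 mm, bystander, origin on its underside
- forceps: steel forceps, 125 mm long, lying, bystander, origin on the underside
- stapler: red and black stapler, 148 mm long, 47 mm high, bystander, origin on the underside
- tally: beige tally counter, 64 x 66 x 44 mm, bystander at the back, origin on the underside
Mind the look-alikes: they are no part of the job. Of the things shaped like the part that bears dish_floor, the blue one is meant.

How it is judged:
By the outcome, as a careful person would: the job done as asked, in the order asked, and still so for the second after the job is handed in, while the arm keeps its last pose, push and grip.
It also fails if it takes over 54 s, if anything falls off the work surface, if the arm or the gripper's body presses on something with over 40 N, if the wrist force passes 120 N, or if a joint passes its speed limit or range.

ROBOT

A 7-joint arm with a two-finger parallel gripper is mounted at the origin on a cart in front of the work surface, level with it; the furniture and walls round the work are solid. World frame = base frame: x ahead of the robot, y to its left, z up, the work surface at z = 0. Lengths are in m, angles in rad, forces in N, time in s.
With the tool pointing down it reaches from about 0.4 to 0.85 m from the base axis. Payload 4.5 kg.
Tool frame: the origin (TCP) lies at the very end of the fingers, on their centre line; the grasp point (between the pads) lies 19 mm behind it (robot.tcp_to_grasp is the distance from the TCP to the grasp point, in m); z points along the fingers, y is the line along which they close (so a half turn about z gives the same grasp; the last joint's range is limited). The gripper opens to 88 mm and grips with 3 to 60 N. Pads are 18 mm wide; open, the fingers measure 123 mm over their backs; the gripper's body (75 mm by 187 mm) begins 45 mm behind the grasp point.
Start: joints at [1.232, 0.689, -0.195, 1.565, 0.157, 0.902, -0.215], TCP at [0.228, -0.582, 0.239] pointing down, gripper open.
Joint ranges: [-3.01, 3.01], [-0.46, 2.08], [-1.47, 1.51], [0.13, 2.56], [-1, 4.14], [0.04, 2.09], [-2.66, 2.66]. Speed limits (rad/s): [2.57, 2.57, 3.14, 3.14, 3.14, 3.14, 3.14].

INTERFACE

Orientations are given as a unit quaternion [x, y, z, w].
In Python, from rig import robot, eyes, close_job gives the robot as it stands.
- The arm moves only by the tool send_rows, never from a script. Its argument "commands" is one flat list of numbers, 6 for each row, row after row: the shift along the tool's x, y, z in mm, then the turn, a rotation vector about the tool's x, y, z in rad. A call has 1 to 20 rows; each row is the pose to reach, as a shift and turn from the pose commanded when the call began, along the tool's axes at that moment; what a row does not reach only later rows make up. A row lasts 1/12 s, in which the tool goes at most 41.7 mm and 7.16 degrees, less where a joint would pass 70% of its speed; a pose out of reach is approached as far as the arm can. A call with a gripper value outside its range is refused whole. "claw" is the closure, from -1 (fully open) to 1 (shut), set as the call begins (left out, the last holds). The fingers move at their own pace and stop on an object; "newtons" is the grip in N (left out, the last holds). Time passes only in rows, so rows that repeat a pose let the fingers close. It gives the time, the measured TCP pose, the force, the opening and the grip force at its end, in the units of the state.
- robot.state(): the state, without advancing time (a new reading comes with each control period).
- eyes.snapshot(name): name is "side" or "top"; returns the picture (420x560x3 uint8, red, green, blue); there is no depth.
- eyes.get_calibration(name): a dict with "K" (3x3 intrinsics, pixels), "k1" (the pictures are not rectified: a ray, as slopes to the right and down, at radius r is drawn at 1 + k1 r^2 times it, then the intrinsics apply), "R" (3x3) and "t" (3): a world point X has camera coordinates R X + t. Camera axes: x right, y down, z forward; pixel columns grow to the right and rows downward; lengths in m; the calibration is good to about 2 mm. A picture is of the moment at which its call begins. get_calibration takes no time and is no camera call.
- close_job(): hands the job in; it is judged then, once.
The state is a dict: "time": time; "q": joint angles; "joint_vel": joint speeds; "effort": joint torques, N m; "position": TCP position; "orientation": TCP orientation; "ft_force": force on the tool from outside, world axes, zero at the start; "wrist_torque": the same for the moment, N m; "finger_gap": finger opening in m; "finger_force": force on a finger pad.
Only numpy, scipy, OpenCV 4.12 (cv2) and the standard library are available. Lean on these libraries where they do the work, as an engineer would, in place of code of your own. Each camera call takes 0.05 s, during which the arm holds its last target. There are 200 camera calls.

## Working session

There is one attempt and no reset: what is moved stays moved. The work goes in short steps, Python scripts to look and compute and a tool call to move; the robot and the scene stay as the last step left them, time stands still between calls to the robot, and variables do not carry over. Pictures are saved under pics/ and viewed, at most 10 in all, crops included, and the job is handed in when it is done.

Besides the shell and the picture viewer there is one more tool, called as a command line: name --argument value ..., lists and objects as JSON in quotes. send_rows: Moves the arm, as the interface text tells. Its arguments: {"type":"object","properties":{"commands":{"type":"array","items":{"type":"number"}},"claw":{"type":"number"},"newtons":{"type":"number"}},"required":["commands"]}

```bash
mkdir -p pics; ls; cat > h.py <<'E'
import numpy as np,cv2
from rig import robot,eyes
from scipy.spatial.transform import Rotation as Ro
def snap(n,f):
    im=eyes.snapshot(n); cv2.imwrite('pics/'+f,im[:,:,::-1]); return im
E
python3 - <<'E'
from h import *
for n in('top','side'):
    snap(n,n+'0.png'); c=eyes.get_calibration(n); print(n,c)
s=robot.state(); print(s)
E
```

```text
pics
top {'K': array([[441.90752544,   0.        , 276.86345617],
       [  0.        , 441.90752544, 207.6934985 ],
       [  0.        ,   0.        ,   1.        ]]), 'k1': -0.061040423734608995, 'R': array([[-0.00431551, -0.99996812,  0.00671872],
       [-0.99329713,  0.00351045, -0.11553565],
       [ 0.11550838, -0.00717228, -0.99328061]]), 't': array([0.11317045, 0.56010527, 1.01131376])}
side {'K': array([[412.16001144,   0.        , 279.77548879],
       [  0.        , 412.16001144, 201.07728123],
       [  0.        ,   0.        ,   1.        ]]), 'k1': -0.010554020257302687, 'R': array([[ 0.83618693, -0.54839883, -0.00708141],
       [-0.33418595, -0.49923677, -0.7994263 ],
       [ 0.43486914,  0.67083633, -0.60072244]]), 't': array([-0.42260548,  0.29598088,  0.57554262])}
{'time': 0.1, 'q': array([ 1.23178141,  0.68989167, -0.1944997 ,  1.56623399,  0.15729381,
        0.90252165, -0.21508634]), 'joint_vel': array([-0.00119719, -0.00334397,  0.00019727, -0.00223351,  0.0001336 ,
       -0.00083205, -0.00089641]), 'effort': array([-3.24499269e-03, -5.28503180e+01, -1.27177835e+00, -1.53837723e+01,
       -5.26391412e-02,  2.00456925e-03,  4.72947147e-05]), 'position': array([ 0.22738922, -0.58155272,  0.23799661]), 'orientation': array([ 9.82669584e-01,  1.85363952e-01, -2.19478041e-04, -8.03482049e-04]), 'ft_force': array([-0.35320822, -0.30748646,  0.58957116]), 'wrist_torque': array([-0.00468694,  0.00340209,  0.0090731 ]), 'finger_force': 0.0, 'finger_gap': 0.0881475492535675}
```

View pics/top0.png

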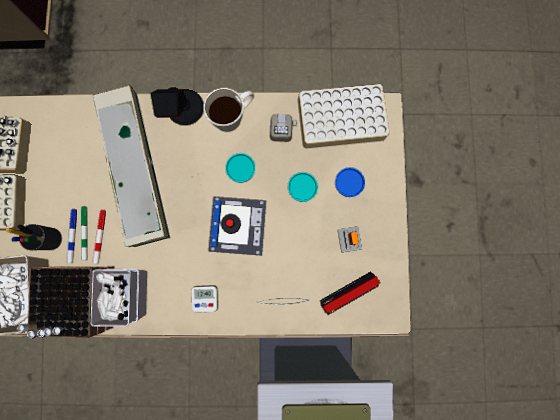

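View pics/side0.png

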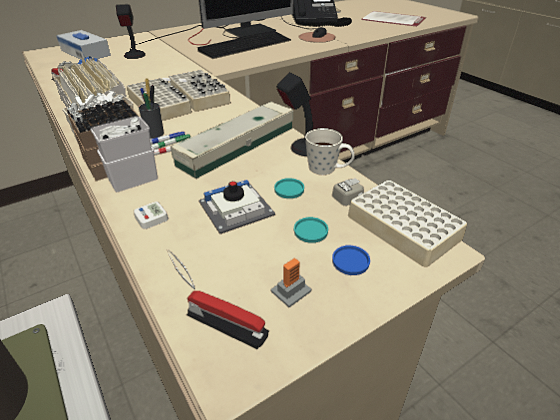

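Top: a cap with a red dot sits on the tile at about (231,223), with the blue rail on the left and the fences on the right. The spacer and stand are at about (350,239). There are three dishes: teal (240,167), teal (303,187) and blue (349,182). The blue one at (349,182) fits. Next I'll enlarge it together with the other targets.

```bash
cat > crop.py <<'E'
from h import *
def montage(items,f):
    # items: (img,x0,y0); each crop 80x60 px at 5x -> 400x300, ticks every 10 px
    out=np.zeros((600,800,3),np.uint8)
    for k,(im,x0,y0) in enumerate(items):
        c=cv2.resize(im[y0:y0+60,x0:x0+80],None,fx=5,fy=5,interpolation=cv2.INTER_CUBIC)
        for i in range(0,80,10):
            cv2.line(c,(i*5,0),(i*5,6),(255,0,255),1); cv2.putText(c,str(x0+i),(i*5+1,15),0,.32,(255,0,255),1)
        for j in range(0,60,10):
            cv2.line(c,(0,j*5),(6,j*5),(255,0,255),1); cv2.putText(c,str(y0+j),(8,j*5+4),0,.32,(255,0,255),1)
        r,q=divmod(k,2); out[r*300:r*300+300,q*400:q*400+400]=c
    cv2.imwrite('pics/'+f,out)
E
python3 - <<'E'
from crop import *
t=cv2.imread('pics/top0.png');s=cv2.imread('pics/side0.png')
montage([(t,200,195),(t,315,195),(s,197,175),(s,260,240)],'m0.png')
E
```

```text
(no output)
```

View pics/m0.png

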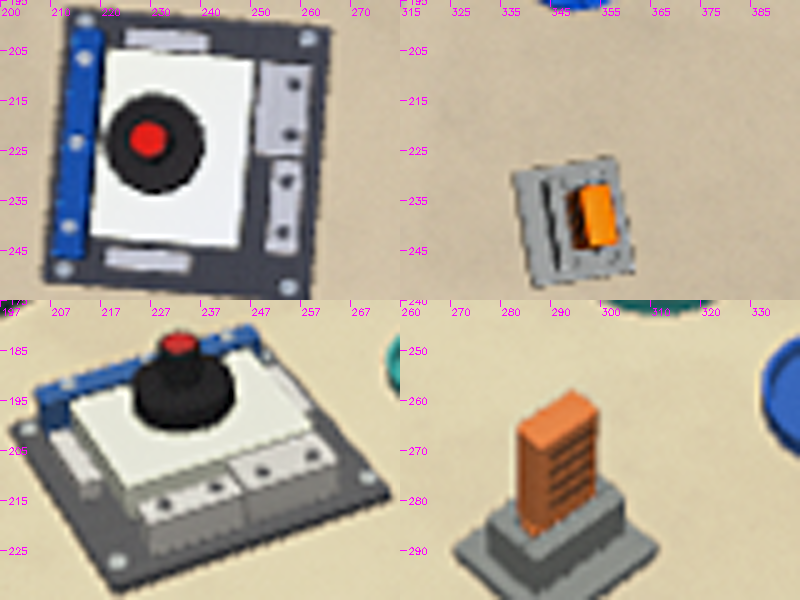

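The blue dish is the one meant. The wide gap is at the nearer half (thin fence at about (255,236) in the top picture, robot side). Now to triangulate.

```bash
cat >> h.py <<'E'
def ray(n,p):
    c=eyes.get_calibration(n); K=c['K'];R=np.array(c['R']);t=np.array(c['t'])
    u=cv2.undistortPoints(np.array([[p]],float),K,np.array([c['k1'],0,0,0]))[0,0]  # iterative inverse of 1+k1 r^2
    return -R.T@t, R.T@np.array([u[0],u[1],1])
def atz(n,p,z):
    o,d=ray(n,p); return o+d*(z-o[2])/d[2]
def tri(a,b):
    o1,d1=ray('top',a);o2,d2=ray('side',b)
    s=np.linalg.lstsq(np.c_[d1,-d2],o2-o1,rcond=None)[0]
    p,q=o1+s[0]*d1,o2+s[1]*d2
    return (p+q)/2,np.linalg.norm(p-q)
def proj(n,X):
    c=eyes.get_calibration(n)
    return cv2.projectPoints(np.array([X],float),cv2.Rodrigues(np.array(c['R']))[0],np.array(c['t']),c['K'],np.array([c['k1'],0,0,0.]))[0][0,0]
E
python3 - <<'E'
from h import *
np.set_printoptions(precision=4,suppress=True)
print('knob top',tri((229.6,222.8),(233,183.6)))
print('spacer top',tri((354.8,238),(291.6,263.4)))
def quad(px,z,nm):
    P=np.array([atz('top',p,z) for p in px]); e=[np.linalg.norm(P[i]-P[i-1]) for i in range(4)]
    a=P[1]-P[0]; b=P[3]-P[0];a2=P[2]-P[3];b2=P[2]-P[1]
    print(nm,P.mean(0),'edges',np.array(e),'ang',[np.degrees(np.arctan2(v[1],v[0])) for v in (a,a2,b,b2)])
quad([(213.4,196.6),(266,200.6),(261.6,255),(208,251.6)],.008,'nest')
c=lambda x,y,x0,y0:(x/5+x0,y/5+y0)
quad([c(x-400,y,315,195) for x,y in((515,173),(613,157),(635,270),(537,287))],.008,'stand')
quad([c(x-400,y,315,195) for x,y in((580,187),(607,183),(618,243),(590,247))],.073,'spacertop')
quad([c(*p,200,195) for p in((107,50),(253,60),(239,247),(90,235))],.028,'tile')
cc={}
for n in('top','side'):
    im=cv2.imread(f'pics/{n}0.png').astype(int); b,g,r=im[...,0],im[...,1],im[...,2]
    m=((b>r+60)&(b>g+40)).astype(np.uint8); k,l,s,ce=cv2.connectedComponentsWithStats(m)
    for i in range(1,k):
        if s[i,4]>300:
            print(n,s[i],ce[i])
            if ce[i][0]>300:
                co=max(cv2.findContours((l==i).astype(np.uint8),0,1)[0],key=len); el=cv2.fitEllipse(co); print(el); cc[n]=el[0]
print('dish',tri(cc['top'],cc['side']),atz('top',cc['top'],.012))
E
```

```text
knob top (array([0.5239, 0.2187, 0.0629]), np.float64(0.002707030916005968))
spacer top (array([ 0.4869, -0.0645,  0.0745]), np.float64(0.0014832966104091868))
nest [0.5199 0.2063 0.008 ] edges [0.1332 0.1279 0.1314 0.1284] ang [np.float64(-94.59081638621747), np.float64(-93.78527365660602), np.float64(175.09548538159814), np.float64(175.3220787327986)]
stand [ 0.4862 -0.0647  0.008 ] edges [0.0556 0.0482 0.0552 0.048 ] ang [np.float64(-81.04879086702772), np.float64(-80.61892204646627), np.float64(-170.1206744030604), np.float64(-170.28387877879675)]
spacertop [ 0.4863 -0.0643  0.073 ] edges [0.0274 0.0124 0.0275 0.0128] ang [np.float64(-81.92088451564136), np.float64(-82.28331270062029), np.float64(-171.75574565913786), np.float64(-170.89182299703043)]
tile [0.5214 0.2112 0.028 ] edges [0.0879 0.0695 0.0886 0.0703] ang [np.float64(-94.14539284961317), np.float64(-94.76785505529152), np.float64(175.32914687052306), np.float64(175.8750120722328)]
top [335 167  30  30 699] [349.5994 181.7496]
((349.5984191894531, 181.73631286621094), (28.687389373779297, 29.248994827270508), 132.03932189941406)
side [333 245  37  30 859] [350.8452 259.4994]
((350.9099426269531, 259.5223083496094), (28.20591926574707, 36.877769470214844), 103.17980194091797)
dish (array([ 0.6264, -0.0669,  0.0085]), np.float64(1.7019526310213206e-05)) [ 0.6258 -0.0663  0.012 ]
```

The measurements agree with the given sizes: knob top 63 mm (62 expected), spacer top 74 mm (73 expected), nest yaw about -4.5° and stand yaw about +9°. Next, a helper to work out the moves.

```bash
cat > go.py <<'E'
import sys
from h import *
# go.py x y z yawdeg : shift (mm, tool axes) and turn (rad) from the measured pose
def rel(x,y,z,yaw):
    s=robot.state(); R=Ro.from_quat(s['orientation'])
    T=Ro.from_euler('z',yaw,degrees=True)*Ro.from_euler('x',180,degrees=True)
    return R.inv().apply(np.array([x,y,z])-s['position'])*1000,(R.inv()*T).as_rotvec(),s
if __name__=='__main__':
    v=list(map(float,sys.argv[1:]))
    for i in range(0,len(v),4):
        d,r,s=rel(*v[i:i+4]); print(np.round(d,1),np.round(r,3))
    print(s['time'],np.round(s['position'],4),np.round(s['ft_force'],1),s['finger_gap'],s['finger_force'])
E
python3 go.py 0.5 -0.1 0.2 9  0.5239 0.2187 0.16 9
```

```text
[ 429.3 -349.1   38.5] [-0.002  0.     0.216]
[ 567.7 -637.1   79. ] [-0.002  0.     0.216]
0.1 [ 0.2274 -0.5816  0.238 ] [-0.4 -0.3  0.6] 0.0881475492535675 0.0
```

send_rows --commands '[15,-12,1,0,0,0.01,45,-36,4,0,0,0.03,75,-60,7,0,0,0.05,106,-86,10,0,0,0.07,137,-111,12,0,0,0.09,168,-136,15,0,0,0.1,199,-162,18,0,0,0.12,230,-187,21,0,0,0.13,261,-212,23,0,0,0.15,292,-238,26,0,0,0.16,323,-263,29,0,0,0.17,354,-288,32,0,0,0.18,383,-312,34,0,0,0.2,405,-340,38,0,0,0.216,421,-370,41,0,0,0.216,438,-402,45,0,0,0.216,453,-434,49,0,0,0.216,468,-465,53,0,0,0.216,483,-496,57,0,0,0.216,498,-525,61,0,0,0.216]' --claw -1

```text
time: 1.77
position: [0.4997, 0.0904, 0.1773]
orientation: [0.997, 0.079, -0.0, -0.0]
ft_force: [1.1, -0.2, -0.9]
finger_gap: 0.0882
finger_force: 0.0
```

```bash
python3 go.py 0.5239 0.2187 0.10 9 0.5239 0.2187 0.045 9
```

```text
[  44.1 -122.9   77.3] [-0.     0.001  0.001]
[  44.1 -122.9  132.3] [-0.     0.001  0.001]
1.7667 [0.4997 0.0904 0.1773] [ 1.1 -0.2 -0.9] 0.08819267474256093 0.0
```

send_rows --commands '[9,-25,15,0,0,0,18,-50,32,0,0,0,27,-75,48,0,0,0,35,-98,62,0,0,0,41,-114,72,0,0,0,44,-122,77,0,0,0,44,-123,77,0,0,0,44,-123,77,0,0,0,44,-123,77,0,0,0]'

```text
time: 2.52
position: [0.5247, 0.2147, 0.1013]
orientation: [0.997, 0.077, 0.0, 0.001]
ft_force: [-0.4, -0.1, 0.6]
finger_gap: 0.0881
finger_force: 0.0
```

```bash
python3 - <<'E'
from crop import *
t=snap('top','t1.png')[:,:,::-1];s=snap('side','s1.png')[:,:,::-1]
montage([(t,190,190),(s,195,140)],'m1.png')
E
python3 go.py 0.5239 0.2187 0.045 9
```

```text
[-0.5 -4.1 56.5] [ 0.001 -0.001 -0.003]
2.6167 [0.5249 0.2148 0.1015] [ 1.7 -0.2 -0.4] 0.08808992463413952 0.0
```

View pics/m1.png

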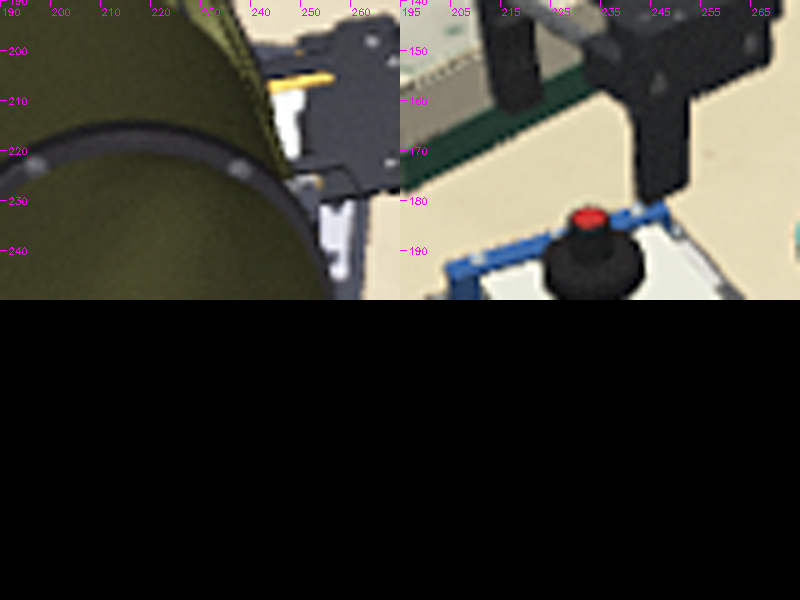

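Side view: the fingertips at (218,161) and (246,180) straddle the knob (233,184), midpoint column 232, so the arm is well centred. I'll descend, grip and lift slowly.

send_rows --commands '[0,-2,10,0,0,0,0,-4,22,0,0,0,0,-4,36,0,0,0,0,-4,47,0,0,0,0,-4,53,0,0,0,0,-4,55.5,0,0,0,0,-4,56,0,0,0,0,-4,56,0,0,0,0,-4,56,0,0,0]'

```text
time: 3.37
position: [0.5243, 0.2206, 0.0451]
orientation: [0.997, 0.078, 0.0, -0.0]
ft_force: [0.2, 1.0, -0.1]
finger_gap: 0.0881
finger_force: 0.0
```

send_rows --commands '[0,0,0,0,0,0,0,0,0,0,0,0,0,0,0,0,0,0,0,0,0,0,0,0,0,0,0,0,0,0,0,0,0,0,0,0,0,0,0,0,0,0,0,0,0,0,0,0,0,0,0,0,0,0,0,0,0,0,0,0]' --claw 1 --newtons 20

```text
time: 4.2
position: [0.5239, 0.2205, 0.0447]
orientation: [0.997, 0.078, -0.0, 0.0]
ft_force: [-0.6, -0.4, -0.2]
finger_gap: 0.0239
finger_force: 0.0
```

```bash
python3 go.py 0.5239 0.2187 0.12 9
```

```text
[ -0.2   1.8 -75.3] [ 0.  0. -0.]
4.2 [0.5239 0.2205 0.0447] [-0.6 -0.4 -0.2] 0.02391341963810333 0.0
```

send_rows --commands '[0,0,0,0,0,0,0,0,0,0,0,0,0,0,0,0,0,0,0,0,0,0,0,0,0,0,0,0,0,0,0,0,0,0,0,0]'

```text
time: 4.7
position: [0.5238, 0.2205, 0.0447]
orientation: [0.997, 0.078, -0.0, 0.0]
ft_force: [-1.4, 0.8, 0.3]
finger_gap: 0.0188
finger_force: 20.0
```

send_rows --commands '[0,0,-2,0,0,0,0,0,-6,0,0,0,0,0,-12,0,0,0,0,0,-20,0,0,0,0,0,-28,0,0,0,0,0,-36,0,0,0,0,0,-44,0,0,0,0,0,-50,0,0,0,0,0,-52,0,0,0,0,0,-52,0,0,0]'

```text
time: 5.53
position: [0.5243, 0.2207, 0.0975]
orientation: [0.997, 0.078, 0.001, -0.0]
ft_force: [-0.4, 0.4, -0.5]
finger_gap: 0.0196
finger_force: 20.0
```

```bash
python3 go.py 0.6264 -0.0667 0.1 9 0.6264 -0.0667 0.07 9; python3 - <<'E'
from crop import *
s=snap('side','s2.png')[:,:,::-1]
montage([(s,195,140)],'m2.png')
E
```

```text
[ 56.  299.8  -2.5] [-0.    -0.001 -0.   ]
[ 56.  299.9  27.5] [-0.    -0.001 -0.   ]
5.5333 [0.5243 0.2207 0.0975] [-0.4  0.4 -0.5] 0.019618236101298536 20.000036917626858
```

View pics/m2.png

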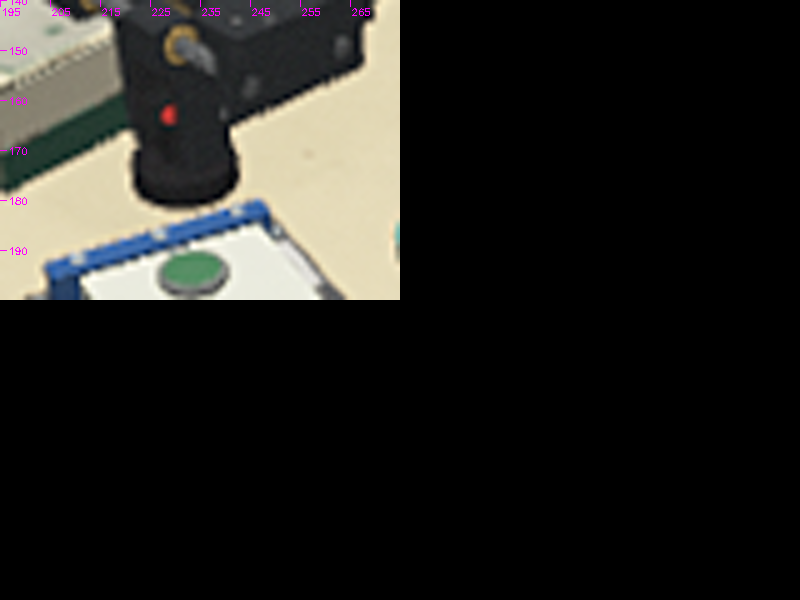

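The cap is in the gripper (rim at about (231,181)) and the green boss on the tile is exposed at (233,194). Moving to the dish.

send_rows --commands '[2,8,0,0,0,0,5,26,0,0,0,0,9,50,0,0,0,0,14,76,0,0,0,0,19,102,0,0,0,0,24,128,0,0,0,0,29,154,0,0,0,0,34,180,0,0,0,0,39,206,0,0,0,0,44,232,0,0,0,0,48,256,0,0,0,0,52,276,0,0,0,0,55,291,0,0,0,0,56,298,0,0,0,0,56,300,0,0,0,0,56,300,0,0,0,0,56,300,0,0,0,0,56,300,0,0,0,0]'

```text
time: 7.08
position: [0.6257, -0.0649, 0.0966]
orientation: [0.997, 0.08, -0.0, -0.001]
ft_force: [-0.7, -0.1, 0.0]
finger_gap: 0.0194
finger_force: 20.0
```

```bash
python3 go.py 0.6264 -0.0667 0.022 9; python3 - <<'E'
from crop import *
s=snap('side','s3.png')[:,:,::-1]
montage([(s,310,220)],'m3.png')
E
```

```text
[ 0.4  2.  74.6] [-0.001  0.     0.002]
7.0833 [ 0.6257 -0.0649  0.0966] [-0.7 -0.1  0. ] 0.019389580765410374 20.00004834495485
```

send_rows --commands '[0,1,6,0,0,0,0,2,18,0,0,0,0,2,32,0,0,0,0,2,46,0,0,0,0,2,58,0,0,0,0,2,66,0,0,0,0,2,71,0,0,0,0,2,73.5,0,0,0,0,2,74,0,0,0,0,2,74.5,0,0,0,0,2,75,0,0,0,0,2,75,0,0,0,0,2,75,0,0,0]'

```text
time: 8.22
position: [0.6267, -0.0691, 0.0222]
orientation: [0.997, 0.078, 0.0, 0.0]
ft_force: [-0.4, -0.5, 0.0]
finger_gap: 0.0194
finger_force: 20.0
```

```bash
python3 go.py 0.6264 -0.0667 0.021 9; python3 - <<'E'
from crop import *
s=snap('side','s4.png')[:,:,::-1]
montage([(s,310,220)],'m4.png')
E
```

```text
[ 0.1 -2.4  1.2] [ 0.    -0.001 -0.   ]
8.2167 [ 0.6267 -0.0691  0.0222] [-0.4 -0.5  0. ] 0.019370593703628636 19.99996435828507
```

View pics/m4.png

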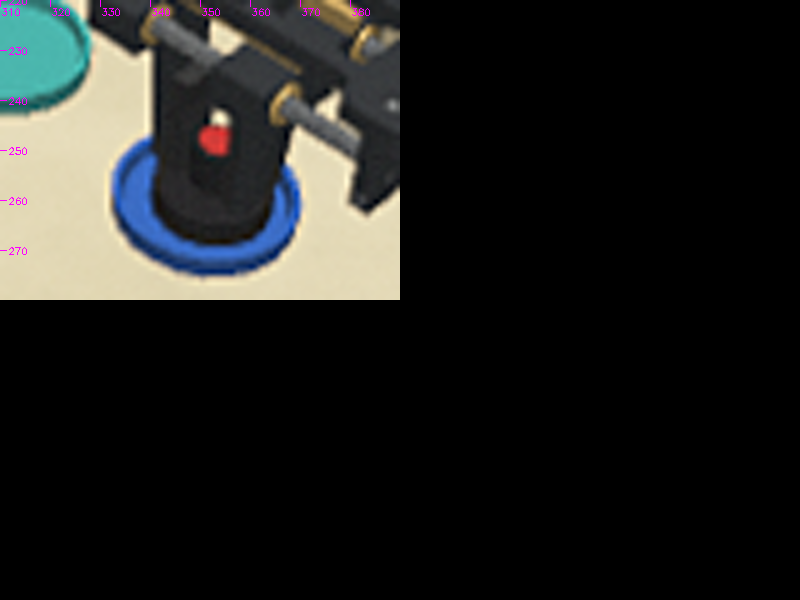

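The cap is inside the blue dish, with its lower edge at about (353,268) within the rim. Last millimetres down, then I release.

send_rows --commands '[0,-1,0.4,0,0,0,0,-2,0.8,0,0,0,0,-2,1.2,0,0,0,0,-2,1.6,0,0,0,0,-2,1.6,0,0,0,0,-2,1.6,0,0,0]'

```text
time: 8.77
position: [0.6261, -0.0666, 0.0206]
orientation: [0.997, 0.078, 0.0, -0.0]
ft_force: [-1.9, 0.8, 4.9]
finger_gap: 0.0194
finger_force: 20.0
```

send_rows --commands '[0,0,0,0,0,0,0,0,0,0,0,0,0,0,0,0,0,0,0,0,0,0,0,0,0,0,0,0,0,0,0,0,0,0,0,0,0,0,0,0,0,0,0,0,-6,0,0,0,0,0,-20,0,0,0,0,0,-40,0,0,0,0,0,-60,0,0,0,0,0,-80,0,0,0,0,0,-96,0,0,0,0,0,-100,0,0,0,0,0,-100,0,0,0]' --claw -1

```text
time: 10.02
position: [0.6272, -0.0672, 0.1224]
orientation: [0.997, 0.078, 0.002, 0.0]
ft_force: [-0.6, -0.3, -0.3]
finger_gap: 0.0882
finger_force: 0.0
```

```bash
python3 go.py 0.4866 -0.0645 0.12 9; python3 - <<'E'
from h import *
snap('side','s5.png')
for z in(.04,):print(tri((0,0),(0,0))[1]*0)
E
```

```text
[-138.5  -24.6    1.8] [ 0.001 -0.004 -0.   ]
10.0167 [ 0.6272 -0.0672  0.1224] [-0.6 -0.3 -0.3] 0.08816941395726982 0.0
0.0
```

View pics/s5.png

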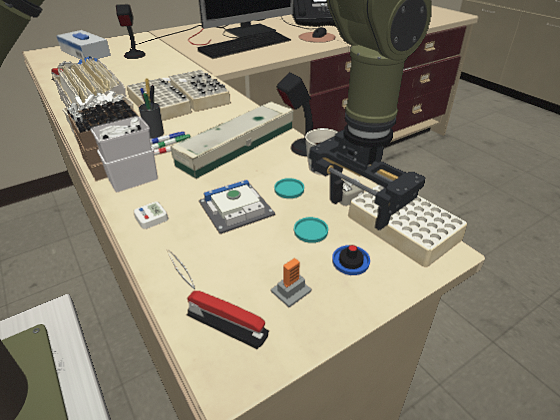

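The cap sits upright in the blue dish at (351,258) and the gripper is clear. Now to the spacer.

send_rows --commands '[-8,-1,0,0,0,0,-28,-5,0,0,0,0,-54,-10,0,0,0,0,-80,-14,0,0,0,0,-104,-18,0,0,0,0,-123,-22,1,0,0,0,-134,-24,2,0,0,0,-138,-25,2,0,0,0,-138,-25,2,0,0,0,-138,-25,2,0,0,0,-138,-25,2,0,0,0]'

```text
time: 10.98
position: [0.4871, -0.0638, 0.1179]
orientation: [0.997, 0.078, 0.001, 0.0]
ft_force: [0.2, -1.0, 0.0]
finger_gap: 0.0879
finger_force: 0.0
```

```bash
python3 go.py 0.4866 -0.0645 0.037 9
```

```text
[-0.7  0.6 80.9] [ 0.    -0.001 -0.   ]
10.9833 [ 0.4871 -0.0638  0.1179] [ 0.2 -1.   0. ] 0.08787418580930012 0.0
```

send_rows --commands '[0,0.5,6,0,0,0,0,0.5,20,0,0,0,0,0.5,38,0,0,0,0,0.5,54,0,0,0,0,0.5,68,0,0,0,0,0.5,76,0,0,0,0,0.5,80,0,0,0,0,0.5,81,0,0,0,0,0.5,81,0,0,0,0,0.5,81,0,0,0]'

```text
time: 11.82
position: [0.4864, -0.0645, 0.0376]
orientation: [0.997, 0.078, 0.001, 0.0]
ft_force: [-0.5, 0.4, -0.3]
finger_gap: 0.0875
finger_force: 0.0
```

send_rows --commands '[0,0,0,0,0,0,0,0,0,0,0,0,0,0,0,0,0,0,0,0,0,0,0,0,0,0,0,0,0,0,0,0,0,0,0,0,0,0,0,0,0,0,0,0,0,0,0,0,0,0,0,0,0,0,0,0,0,0,0,0,0,0,0,0,0,0,0,0,0,0,0,0,0,0,0,0,0,0,0,0,0,0,0,0,0,0,0,0,0,0]' --claw 1 --newtons 15

```text
time: 13.07
position: [0.4859, -0.0644, 0.0371]
orientation: [0.997, 0.078, 0.0, 0.0]
ft_force: [0.6, -1.2, 0.1]
finger_gap: 0.0144
finger_force: 15.0
```

```bash
python3 go.py 0.4866 -0.0645 0.12 9
```

```text
[  0.7   0.2 -82.9] [ 0. -0. -0.]
13.0667 [ 0.4859 -0.0644  0.0371] [ 0.6 -1.2  0.1] 0.014369223280927497 14.999960248824209
```

send_rows --commands '[0,0,0,0,0,0,0,0,-1,0,0,0,0,0,-4,0,0,0,0,0,-10,0,0,0,0,0,-18,0,0,0,0,0,-28,0,0,0,0,0,-40,0,0,0,0,0,-54,0,0,0,0,0,-68,0,0,0,0,0,-80,0,0,0,0,0,-88,0,0,0,0,0,-90,0,0,0,0,0,-90,0,0,0]' --newtons 40

```text
time: 14.15
position: [0.4863, -0.0644, 0.128]
orientation: [0.997, 0.078, 0.001, 0.0]
ft_force: [0.6, -0.4, -0.5]
finger_gap: 0.0137
finger_force: 40.0
```

```bash
python3 - <<'E'
from crop import *
t=snap('top','t6.png')[:,:,::-1];s=snap('side','s6.png')[:,:,::-1]
out=np.zeros((600,800,3),np.uint8)
for k,(im,x0,y0) in enumerate([(t,228,215),(s,215,190)]):
    c=cv2.resize(im[y0:y0+40,x0:x0+40],None,fx=10,fy=10,interpolation=cv2.INTER_CUBIC)
    for i in range(0,40,5):
        cv2.putText(c,str(x0+i),(i*10,10),0,.32,(255,0,255),1);cv2.putText(c,str(y0+i),(0,i*10+4),0,.32,(255,0,255),1)
        cv2.line(c,(i*10,12),(i*10,18),(255,0,255),1)
    out[:400,k*400:k*400+400]=c
c=s[215:255,230:330]  # where the held spacer may show
cc=s[150:250,215:415]; out[400:600,:400]=cv2.resize(cc,(400,200))
cv2.imwrite('pics/m6.png',out)
E
python3 go.py
```

```text
Traceback (most recent call last):
  File "go.py", line 12, in <module>
    print(s['time'],np.round(s['position'],4),np.round(s['ft_force'],1),s['finger_gap'],s['finger_force'])
          ^
NameError: name 's' is not defined
```

View pics/m6.png

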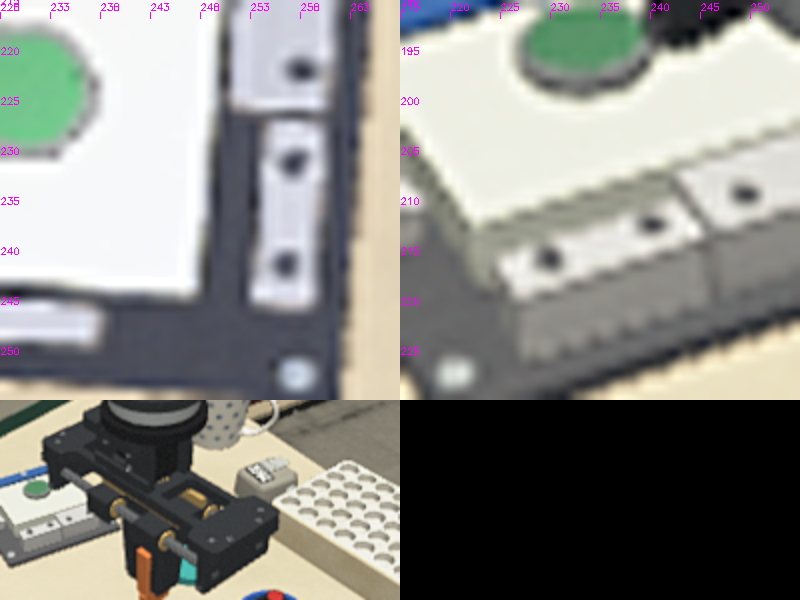

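```bash
python3 - <<'E'
from h import *
np.set_printoptions(precision=4,suppress=True)
T=lambda x,y:atz('top',(228+x/10-.45,215+y/10-.45),.028)
S=lambda x,y:atz('side',(215+(x-400)/10-.45,190+y/10-.45),.028)
a=np.radians(-4.5); ex=np.array([np.cos(a),np.sin(a)]);ey=np.array([-np.sin(a),np.cos(a)])
fm=lambda P:(np.round([(p[:2]-[.52,.206])@ex*1e3 for p in P],1),np.round([(p[:2]-[.52,.206])@ey*1e3 for p in P],1))
print('tile edge top',fm([T(217,110),T(208,212),T(200,290)]))
print('fence face top',fm([T(265,122),T(258,212),T(250,303)]))
print('fence back top',fm([T(328,122),T(318,305)]))
print('tile edge side',fm([S(472,222),S(660,168)]))
print('fence face side',fm([S(497,257),S(670,180)]))
print('fence back side',fm([S(520,300),S(712,238)]))
E
```

```text
tile edge top (array([  1.2, -23. , -41.4]), array([-29.7, -29.6, -29.2]))
fence face top (array([ -0.8, -22.1, -43.5]), array([-41.2, -41.3, -41.1]))
fence back top (array([  0.3, -42.8]), array([-56.1, -57.1]))
tile edge side (array([-41.9,   1.4]), array([-26.2, -28.6]))
fence face side (array([-41.9,   1.5]), array([-40. , -33.6]))
fence back side (array([-43.2,   0.9]), array([-55.7, -56.5]))
```

```bash
python3 - <<'E'
import numpy as np
a=np.radians(-4.5); ex=np.array([np.cos(a),np.sin(a)]);ey=np.array([-np.sin(a),np.cos(a)])
print(np.array([.52,.206])-.022*ex-.0356*ey)
E
python3 go.py 0.4953 0.1722 0.11 -4.5
```

```text
[0.49527467 0.17223584]
[  46.5 -232.1   16.9] [0.    0.    0.235]
14.25 [ 0.4857 -0.0643  0.1269] [ 0.6 -0.2 -0.7] 0.013820365415339325 39.99990899115801
```

Held spacer is upright in the gripper. Top crop: tile edge at about (248.8,236), fence_thin face at about (253.8,236), so the gap is about 12 mm with its centre near world (0.495,0.172). Moving above it.

send_rows --commands '[1,-6,0,0,0,0.01,4,-20,1,0,0,0.03,8,-40,3,0,0,0.05,13,-64,5,0,0,0.07,18,-88,7,0,0,0.1,23,-112,9,0,0,0.12,28,-136,11,0,0,0.15,33,-160,13,0,0,0.17,38,-184,14,0,0,0.2,42,-206,15,0,0,0.22,45,-222,16,0,0,0.235,46,-230,17,0,0,0.235,46.5,-232,17,0,0,0.235,46.5,-232,17,0,0,0.235,46.5,-232,17,0,0,0.235,46.5,-232,17,0,0,0.235]'

```text
time: 15.58
position: [0.4956, 0.1702, 0.1101]
orientation: [0.999, -0.04, -0.0, 0.001]
ft_force: [-0.5, 0.3, 0.2]
finger_gap: 0.0135
finger_force: 40.0
```

```bash
python3 go.py 0.4953 0.1722 0.065 -4.5
```

```text
[-0.5 -2.  45.1] [ 0.001  0.    -0.002]
15.5833 [0.4956 0.1702 0.1101] [-0.5  0.3  0.2] 0.01348602314584719 39.999758591875434
```

send_rows --commands '[0,0,5,0,0,0,0,0,16,0,0,0,0,0,29,0,0,0,0,0,40,0,0,0,0,0,47,0,0,0,0,0,49,0,0,0,0,0,49,0,0,0,0,0,49,0,0,0]'

```text
time: 16.25
position: [0.4957, 0.172, 0.0611]
orientation: [0.999, -0.039, 0.0, 0.0]
ft_force: [-0.4, 0.3, 0.1]
finger_gap: 0.0134
finger_force: 40.0
```

```bash
python3 go.py 0.4953 0.1722 0.05 -4.5;  python3 - <<'E'
from h import *
s=snap('side','s7.png')[:,:,::-1]
cv2.imwrite('pics/m7.png',cv2.resize(s[175:230,210:280],None,fx=10,fy=10,interpolation=cv2.INTER_CUBIC))
a=np.radians(-4.5); ex=np.array([np.cos(a),np.sin(a),0]);ey=np.array([-np.sin(a),np.cos(a),0]);P=robot.state()['position']
for sx in(-12,12):
    for sy in(-2.5,2.5):
        p=P+sx/1e3*ex+sy/1e3*ey-[0,0,.0261]; print(sx,sy,(proj('side',p)-[210,175])*10+5)
E
```

```text
[-0.4 -0.2 11.1] [ 0. -0.  0.]
16.25 [0.4957 0.172  0.0611] [-0.4  0.3  0.1] 0.013356387775517831 39.999807737767696
-12 -2.5 [178.37582784 364.16360424]
-12 2.5 [169.23496116 351.54055823]
12 -2.5 [281.3558023  330.42087924]
12 2.5 [271.90143554 318.05961678]
```

View pics/m7.png

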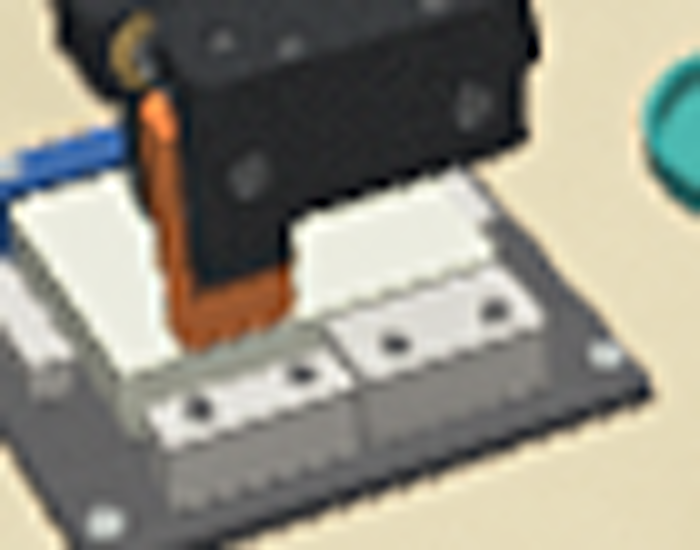

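Side crop: the tip edge runs (190,350)–(285,318). Dropped to tile-top height, it falls between the tile edge and the fence_thin face, about 1–1.5 mm nearer the tile. I'll shift 1.2 mm towards the fence and go down gently.

send_rows --commands '[0,0.6,0,0,0,0,0,1.2,1,0,0,0,0,1.2,3,0,0,0,0,1.2,5,0,0,0,0,1.2,7,0,0,0,0,1.2,8.5,0,0,0,0,1.2,10,0,0,0,0,1.2,10,0,0,0,0,1.2,10,0,0,0]'

```text
time: 17.05
position: [0.4954, 0.1708, 0.051]
orientation: [0.999, -0.039, -0.0, 0.0]
ft_force: [-0.4, 0.2, -1.1]
finger_gap: 0.0137
finger_force: 40.0
```

send_rows --commands '[0,0,1,0,0,0,0,0,2,0,0,0,0,0,3,0,0,0,0,0,4,0,0,0,0,0,5,0,0,0,0,0,5,0,0,0]'

```text
time: 17.55
position: [0.4954, 0.1708, 0.0459]
orientation: [0.999, -0.039, -0.0, 0.0]
ft_force: [-0.3, 0.0, 0.3]
finger_gap: 0.0137
finger_force: 40.0
```

send_rows --commands '[0,0,2,0,0,0,0,0,4,0,0,0,0,0,5.5,0,0,0,0,0,7,0,0,0,0,0,7.6,0,0,0,0,0,8,0,0,0,0,0,8,0,0,0,0,0,8,0,0,0]'

```text
time: 18.22
position: [0.4955, 0.1708, 0.0381]
orientation: [0.999, -0.039, 0.0, 0.0]
ft_force: [-0.5, 0.8, 0.1]
finger_gap: 0.0136
finger_force: 40.0
```

send_rows --commands '[0,-0.5,0,0,0,0,0,-1,0,0,0,0,0,-1.5,0,0,0,0,0,-2,0,0,0,0,0,-2.5,0,0,0,0,0,-3,0,0,0,0,0,-3.5,0,0,0,0,0,-4,0,0,0,0,0,-4,0,0,0,0,0,-4,0,0,0]'

```text
invalid input at $.commands: expected a multiple of 6 numbers
```

send_rows --commands '[0,-0.5,0,0,0,0,0,-1,0,0,0,0,0,-1.5,0,0,0,0,0,-2,0,0,0,0,0,-2.5,0,0,0,0,0,-3,0,0,0,0,0,-3.5,0,0,0,0,0,-4,0,0,0,0,0,-4,0,0,0,0,0,-4,0,0,0,0]'

```text
time: 19.05
position: [0.4958, 0.1749, 0.0381]
orientation: [0.999, -0.039, 0.0, 0.0]
ft_force: [-0.3, -0.3, -0.2]
finger_gap: 0.0138
finger_force: 40.0
```

send_rows --commands '[0,-0.5,0,0,0,0,0,-1,0,0,0,0,0,-1.5,0,0,0,0,0,-2,0,0,0,0,0,-2,0,0,0,0,0,-2,0,0,0,0]'

```text
time: 19.55
position: [0.4959, 0.1763, 0.0381]
orientation: [0.999, -0.039, -0.0, 0.0]
ft_force: [-1.6, -2.1, 0.4]
finger_gap: 0.0136
finger_force: 40.0
```

send_rows --commands '[0,-0.5,0,0,0,0,0,-1,0,0,0,0,0,-1.5,0,0,0,0,0,-1.5,0,0,0,0,0,-1.5,0,0,0,0,0,-1.5,0,0,0,0]'

```text
time: 20.05
position: [0.496, 0.1783, 0.0381]
orientation: [0.999, -0.039, -0.0, 0.0]
ft_force: [-0.7, -2.1, -0.1]
finger_gap: 0.0138
finger_force: 40.0
```

send_rows --commands '[0,-0.5,0,0,0,0,0,-1,0,0,0,0,0,-1.5,0,0,0,0,0,-1.5,0,0,0,0,0,-1.5,0,0,0,0,0,-1.5,0,0,0,0]'

```text
time: 20.55
position: [0.4966, 0.1788, 0.0381]
orientation: [0.999, -0.04, 0.0, 0.001]
ft_force: [1.0, -5.7, -0.5]
finger_gap: 0.0138
finger_force: 40.0
```

send_rows --commands '[0,-0.5,0,0,0,0,0,-1,0,0,0,0,0,-1.5,0,0,0,0,0,-1.5,0,0,0,0,0,-1.5,0,0,0,0,0,-1.5,0,0,0,0]'

```text
time: 21.05
position: [0.4968, 0.1789, 0.0381]
orientation: [0.999, -0.04, 0.0, 0.001]
ft_force: [0.8, -7.5, -0.1]
finger_gap: 0.014
finger_force: 40.0
```

```bash
python3 - <<'E'
from h import *
s=snap('side','s8.png')[:,:,::-1]
cv2.imwrite('pics/m8.png',cv2.resize(s[170:230,200:280],None,fx=10,fy=10,interpolation=cv2.INTER_CUBIC))
st=robot.state();print(st['position'],st['ft_force'],st['wrist_torque'],np.degrees(Ro.from_quat(st['orientation']).as_rotvec()),eyes.get_calibration('side') is None)
E
```

```text
[0.49678083 0.17890811 0.03811145] [ 1.18787546 -7.86366741  1.07264562] [-1.66503165 -0.16917456 -0.02190193] [ 1.79693591e+02 -7.24128793e+00  4.70715258e-02] False
```

View pics/m8.png

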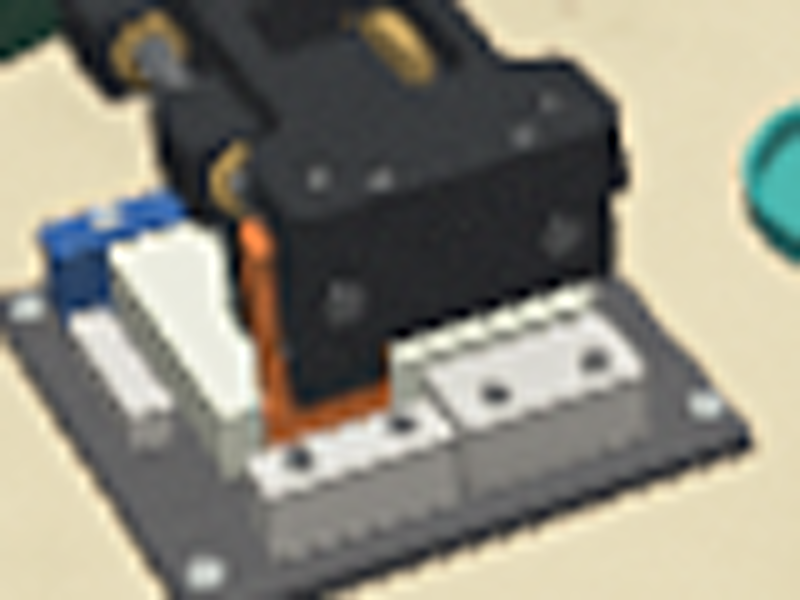

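The tile's near end meets the rail at (110,245). The arm has stalled at y=0.1789 while the push rises, so the tile is against the rail. I'll increase the push to about 15 N to seat it firmly and confirm.

send_rows --commands '[0,-0.7,0,0,0,0,0,-1.4,0,0,0,0,0,-2.1,0,0,0,0,0,-2.8,0,0,0,0,0,-3.5,0,0,0,0,0,-4,0,0,0,0,0,-4,0,0,0,0,0,-4,0,0,0,0,0,-4,0,0,0,0,0,-4,0,0,0,0]'

```text
time: 21.93
position: [0.4968, 0.1791, 0.0381]
orientation: [0.999, -0.042, -0.0, 0.004]
ft_force: [1.0, -14.1, 1.6]
finger_gap: 0.0137
finger_force: 40.0
```

send_rows --commands '[0,0,0,0,0,0,0,0,0,0,0,0,0,0,0,0,0,0,0,0,0,0,0,0,0,0,0,0,0,0,0,0,0,0,0,0]'

```text
time: 22.43
position: [0.4968, 0.1791, 0.0381]
orientation: [0.999, -0.042, -0.0, 0.004]
ft_force: [0.4, -13.8, 2.4]
finger_gap: 0.0134
finger_force: 40.0
```

```bash
python3 - <<'E'
from rig import robot,close_job
s=robot.state();print(s['position'],s['ft_force'],s['joint_vel'].round(4)); print(close_job())
E
```

```text
[0.4967957  0.17911015 0.03813429] [  0.41209599 -13.75283754   2.37560496] [ 0.0002  0.001  -0.001  -0.0004  0.0005 -0.0027  0.0002]
the job is handed in; nothing more can be done
None
```

The job is handed in at 22.4 s: the cap is in the blue dish, and the gripped spacer in the wide gap holds the tile against the blue rail with about 14 N. I judged the tile flush from the stalled push, not a clear view along the rail, because the arm blocked it.

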